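# Free the sagging bolt of the hardener cage and hold its gate ajar

## Robot

A 6-joint arm with a two-finger parallel gripper is mounted at the origin on a cart in front of the work surface, level with it; the furniture and walls round the work are solid. World frame = base frame: x ahead of the robot, y to its left, z up, the work surface at z = 0. Lengths are in mm, angles in rad, forces in N, time in s.
With the tool pointing down it reaches from about 350 to 775 mm from the base axis. Payload 7.3 kg.
Tool frame: the origin (TCP) lies between the finger pads; the fingertips stand 25 mm ahead of it and the grasp point (between the pads) lies 6 mm ahead of it; z points along the fingers, y is the direction in which the jaws open and shut (so a half turn about z gives the same grasp; the last joint's range is limited). The gripper opens to 92 mm and grips with 3 to 60 N. Pads are 19 mm wide; open, the fingers measure 130 mm over their backs; the gripper's body (75 mm by 190 mm) begins 47 mm behind the grasp point.
Start: joints at [-1.285, 0.342, 1.524, -0, 1.275, -0.146], TCP at [219.739, -476.82, 251.741] pointing down, gripper open.
Joint ranges: [-2.53, 2.53], [-0.77, 2.02], [0.04, 2.7], [-1, 4.14], [0.28, 2.66], [-3.11, 3.11]. Speed limits (rad/s): [2.57, 2.57, 3.14, 3.14, 3.14, 3.14].

## Interface

Orientations are given as [roll, pitch, yaw] about the fixed x, y, z axes, in that order (R = Rz(yaw) Ry(pitch) Rx(roll)).
In Python, from plant import get_obs, capture, calibration, close_job gives the robot as it stands. The module is installed in compiled form; this text tells all that it offers.
- The arm moves only by the shell command python3 -m jog 'ROWS'. ROWS is JSON, one flat list of numbers, 5 for each row, row after row: the closure, from 0 (fully open) to 1 (shut), then the shift along the tool's x, y, z in mm, then the turn about the tool's z in degrees. In form: [fingers, tx, ty, tz, yaw, fingers, tx, ty, tz, yaw, ...]. A call has 1 to 5 rows; each row shifts and turns the pose as measured when the row begins, along the tool's axes as they then stand; what a row does not reach is not made up. A row lasts 1/10 s, in which the tool goes at most 50 mm and 8.59 degrees, less where a joint would pass 70% of its speed; a pose out of reach is approached as far as the arm can. A call is refused whole if a number of a shift passes 50 or a number of a turn 8.59, either way. A call with a gripper value outside its range is refused whole. The fingers move at their own pace and stop on an object; the grip force is fixed at half the most. Time passes only in rows, so rows that do not move let the fingers close. It gives the time, the measured TCP pose, the force and the opening at its end, in the units of the state.
- get_obs(): the state, without advancing time (a new reading comes with each control period).
- capture(name): name is "side" or "top" or "wrist"; returns (picture, depth): 480x640x3 uint8, red, green, blue; 480x640 float32, mm along the optical axis (not along the pixel's ray), 0 where there is no reading.
- calibration(name): a dict with "fovy" (degrees; the focal length in pixels is half the picture's height over the tangent of half this angle, whatever the lens; pixels are square), "cx", "cy" (the principal point, pixels), "k1" (the pictures are not rectified: a ray, as slopes to the right and down, at radius r is drawn at 1 + k1 r^2 times it, then the intrinsics apply), "R" (3x3) and "t" (3): a world point X has camera coordinates R X + t. Camera axes: x right, y down, z forward; pixel columns grow to the right and rows downward; lengths in mm; the calibration is good to about 2 mm. A picture is of the moment at which its call begins: read the wrist's pose just before it. calibration takes no time and is no camera call; for the wrist camera it gives the pose at the moment of the call.
- close_job(): hands the job in, once; it reports no verdict.
The state is a dict: "time": time; "joint_positions": joint angles; "dq": joint speeds; "tau": joint torques, N m; "tool_pos": TCP position; "tcp_rot": TCP orientation; "contact_force": force on the tool from outside, world axes, zero at the start; "moment": the same for the moment, N m; "grip_width": finger opening in mm.
Only numpy, scipy, OpenCV 4.12 (cv2) and the standard library are available. Lean on these libraries where they do the work, as an engineer would, in place of code of your own. Each camera call takes 0.05 s, during which the arm holds its last target.

## Task

The bolt on the little wire cage has lost its front guide and sags, so its hooked nose catches behind the bent-up lip of the keeper: lift it over the lip by its upright grip while you pull it back out of the keeper, without forcing it. Then draw the sprung gate ajar about a hand's width (10 cm at its free edge) so that I can reach in for a bottle, and finish still holding it there with the gripper, because it shuts by itself. Leave the bottles and everything else on the bench where they stand.

Things in the scene. Friction and masses are not known exactly. Their poses are not given: they have to be found in the camera images.
- cage: Grey steel cage screwed to the bench, 268 wide x 100 deep x 195 mm high, roofed, wire sides. Origin: centre of its underside. Its x points from the gate to the back, y to the robot's left along the gate, z up. The gate closes its front (-x side); the hinge is at its -y end, the latch post with the keeper at its +y end. Everything in the millimetre figures below is in this frame with the gate shut.
- keeper: Steel staple keeper on the front of the latch post (y = 112 to 122 mm of the cage); origin at bench height on the post's front face, x = -50, y = 122 mm, axes as the cage. A hoop round the bolt: opening 24 mm (x) by 44 mm high, from z = 143 to 187 mm. The gate-side edge of its floor is bent up into a lip 10 mm high.
- keeper_lip (a point): Middle of the top edge of the bent-up lip: y = 114, z = 153 mm; the lip is 4 mm thick (y) and 22 mm long (x).
- bolt_nose (a point): Middle of the underside of the bolt's hooked nose. The nose is 10 mm (x) x 13 mm (y) and hangs 10 mm below the 12 mm rod, at the rod's end. Bolted, it sits inside the hoop just beyond the lip, its underside 9 mm below the lip's top; it must rise 9 to 20 mm (then the rod meets the hoop's top) to pass over.
- bolt_grip (a point): Middle of the bolt's upright round steel grip, 18 mm diameter, 40 mm high, which stands in front of the gate and above it (this point is about 217 mm above the bench, the gate's top at 186, the cage's roof at 195 mm); free to take from above or at a slant from any side. It is 100 mm along the rod from the pivot and 54 mm above the rod's axis, 60 mm short of the nose's middle.
- bolt_pivot (a point): Point on the rod's axis in the middle of the one barrel that still carries the bolt, on the gate's front, x = -67, y = -35, z = 168 mm. The rod tilts up and down about this point and slides through it.
- bolt_lift (a joint): Tilt of the bolt in its barrel, rad: 0 = sagging as found (its nose end 0.05 rad below level), positive = nose end lifted, up to 0.17. The bolt (0.22 kg) falls back by its weight. With the bolt home about 0.06 brings the nose level with the lip's top, 0.10 clears it well: that is a rise of about 10 mm of the grip, which swings about 5 mm toward the hinge as it tilts.
- bolt_draw (a joint): How far the bolt has been slid along its rod toward the hinge (cage -y), m: -0.006 = fully home, about 0.002 = nose touches the lip, from 0.024 it is out of the keeper and clear of the lip, 0.05 = end stop. It slides with about 1 to 2 N and stays where it is left.
- gate_swing (a joint): Gate angle about its upright hinge, rad: 0 = shut, positive = free edge toward the robot (about +z), stop at 1.3. A spring shuts it: about 0.2 N m when shut and 0.4 N m at 0.45 rad. While the bolt is in the keeper it has only about 0.02 rad of play. 0.47 rad opens the free edge 10 cm.
- gate_hinge (a point): Top of the gate on the hinge's axis, x = -54, y = -108, z = 186 mm of the cage.
- gate_edge (a point): Top of the gate's free edge, 214 mm from the hinge, z = 186 mm; moves with the gate. The gate is 14 mm thick, of square tube and wire, from 26 to 186 mm above the bench.
- bottle_cat: White wide bottle, 66 mm diameter x 150 mm, in the cage; origin: centre of its underside. To be left alone.
- bottle_hard: White wide bottle with a red lid, 71 mm diameter x 130 mm, in the cage; origin: centre of its underside. To be left alone.
- bottle_blue: Blue bottle, 68 x 69 x 165 mm, standing left of the cage; origin: centre of its underside. To be left alone.
- g_clamp: Small blue G-clamp lying flat on the bench left of the cage, nearer the robot, 87 x 106 x 19 mm; origin: centre of its underside. To be left alone.
- bolt: The bolt itself: round steel rod 12 mm thick, 195 mm long, with the hooked nose and the upright grip. Origin: on the rod's axis, at the pivot when bolt_draw is 0 (it slides with the rod); y along the rod toward the nose.
- gate: The gate with all it carries. Origin: on the hinge's axis at bench height; axes as the cage when shut, turning with the gate; y runs along the gate from the hinge to the free edge.
- marker: Marker pen lying on the bench in front of the gate, 17 x 135 x 16 mm; origin: centre of its underside, y along it. The gate swings over it. To be left alone.

How it is judged:
By the outcome, as a careful person would: the job done as asked, in the order asked, and still so for the second after the job is handed in, while the arm keeps its last pose, push and grip.
It also fails if it takes over 35 s, if anything falls off the work surface, if the arm or the gripper's body presses on something with over 40 N, if the wrist force passes 120 N, or if a joint passes its speed limit or range.

## Working session

There is one attempt and no reset: what is moved stays moved. The work goes in short steps, Python scripts to look and compute and a shell command to move; the robot and the scene stay as the last step left them, time stands still between calls to the robot, and variables do not carry over. Pictures are saved under pics/ and viewed, and the job is handed in when it is done.

```bash
mkdir -p pics; ls; python3 - <<'E'
from plant import *
import cv2,json
print(get_obs())
for n in("side","top"):
    c=calibration(n);print(n,c)
    im,d=capture(n);cv2.imwrite(f"pics/{n}0.png",im[:,:,::-1])
    import numpy as np;np.save(f"{n}0.npy",d);np.save(f"{n}0i.npy",im)
E
```

```text
pics
{'time': 0.0, 'joint_positions': array([-1.28497277e+00,  3.42728317e-01,  1.52502555e+00,  3.61568322e-05,
        1.27538411e+00, -1.45968379e-01]), 'dq': array([-4.03089497e-05, -5.31238254e-04,  7.15487109e-04, -2.30883154e-04,
       -1.44328698e-03,  1.17941898e-03]), 'tau': array([-1.20577966e-03, -4.31238949e+01, -2.44214541e+01,  7.16224336e-02,
        5.59552107e-02, -1.09281798e-04]), 'tool_pos': array([ 219.65187716, -476.43735805,  251.03904836]), 'tcp_rot': array([-3.14006879e+00, -2.58974809e-04,  4.31781186e-01]), 'contact_force': array([ 0.33484648, -0.26632875, -0.97212848]), 'moment': array([ 0.06179223, -0.02967379, -0.00181412]), 'grip_width': 91.63577209572975}
side {'fovy': 54.4058021336939, 'cx': 315.2948186595345, 'cy': 239.0731659861749, 'k1': -0.0927577792236654, 'R': array([[ 0.47355495, -0.88076257, -0.00173027],
       [-0.6181763 , -0.33097095, -0.71296304],
       [ 0.62737849,  0.33869679, -0.70119948]]), 't': array([124.84070161, 488.28520823, 570.46982365])}
top {'fovy': 53.65718098446497, 'cx': 316.35733260478116, 'cy': 240.3481057385507, 'k1': -0.08065147043361337, 'R': array([[ 0.16442446, -0.98635307,  0.00849753],
       [-0.89598201, -0.15295146, -0.41691977],
       [ 0.41252981,  0.06093817, -0.90890357]]), 't': array([278.20557854, 480.47839922, 808.5299079 ])}
```

View pics/side0.png

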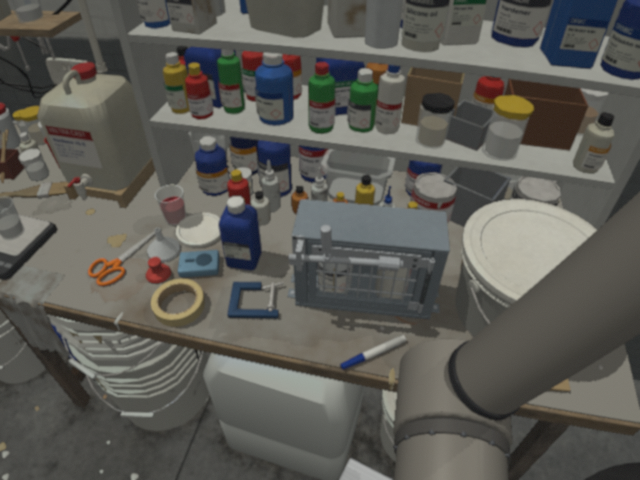

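View pics/top0.png

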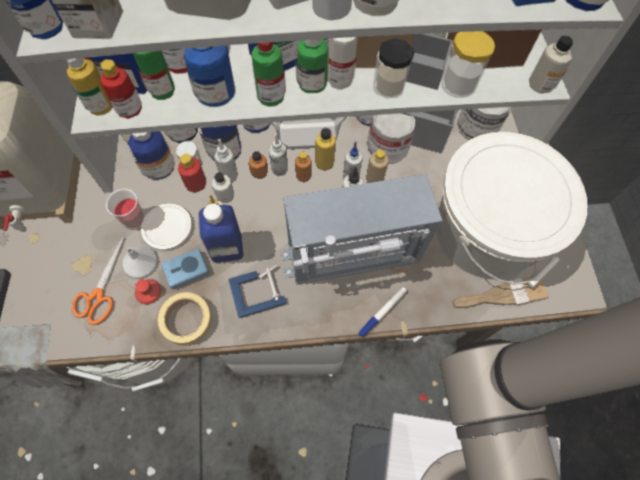

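The side view shows the cage at about (370,260), with the grip at about (326,242). In the top view the roof corners are near (286,190), (430,180), (440,215) and (289,247). I'll zoom in.

```bash
python3 - <<'E'
import cv2,numpy as np
a=np.load('side0i.npy')[190:330,270:460,::-1];cv2.imwrite('pics/sz.png',cv2.resize(a,None,fx=4,fy=4,interpolation=cv2.INTER_CUBIC))
a=np.load('top0i.npy')[165:295,265:455,::-1];cv2.imwrite('pics/tz.png',cv2.resize(a,None,fx=4,fy=4,interpolation=cv2.INTER_CUBIC))
E
cat > h.py <<'E'
import numpy as np,cv2
from plant import *
def ray(n,u,v,c=None):
    c=c or calibration(n);f=240/np.tan(np.radians(c['fovy']/2))
    K=np.array([[f,0,c['cx']],[0,f,c['cy']],[0,0,1.]])
    p=cv2.undistortPoints(np.array([[[u,v]]],float),K,np.array([c['k1'],0,0,0,0.])).ravel()
    R=np.array(c['R']);t=np.array(c['t'])
    return -R.T@t, R.T@np.array([p[0],p[1],1])   # d has unit depth
def onz(n,u,v,z):
    o,d=ray(n,u,v);return o+d*(z-o[2])/d[2]
def dep(n,u,v,D):
    o,d=ray(n,u,v);return o+d*D
def tri(a,b):
    (o1,d1),(o2,d2)=ray(*a),ray(*b)
    s=np.linalg.lstsq(np.c_[d1,-d2],o2-o1,rcond=None)[0]
    p,q=o1+d1*s[0],o2+d2*s[1];return (p+q)/2,np.linalg.norm(p-q)
def proj(n,X):
    c=calibration(n);f=240/np.tan(np.radians(c['fovy']/2))
    K=np.array([[f,0,c['cx']],[0,f,c['cy']],[0,0,1.]])
    return cv2.projectPoints(np.atleast_2d(X).astype(float),cv2.Rodrigues(np.array(c['R']))[0],np.array(c['t'],float),K,np.array([c['k1'],0,0,0,0.]))[0].reshape(-1,2)
E
```

```text
(no output)
```

View pics/sz.png

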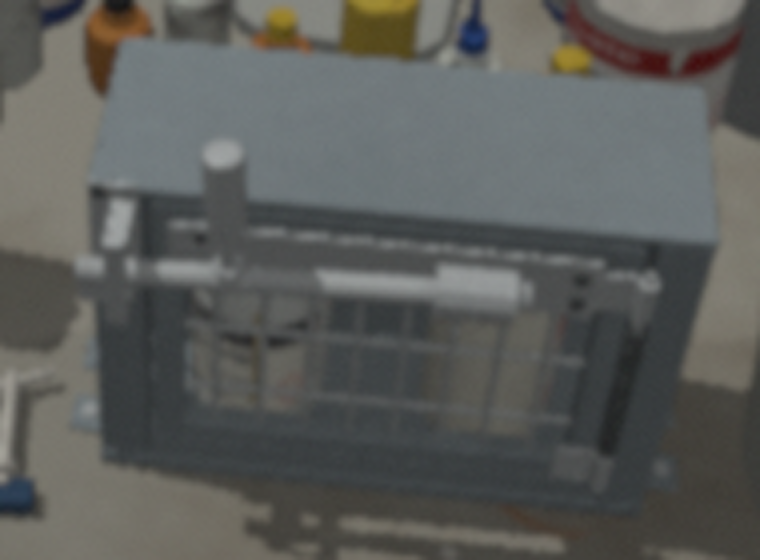

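View pics/tz.png

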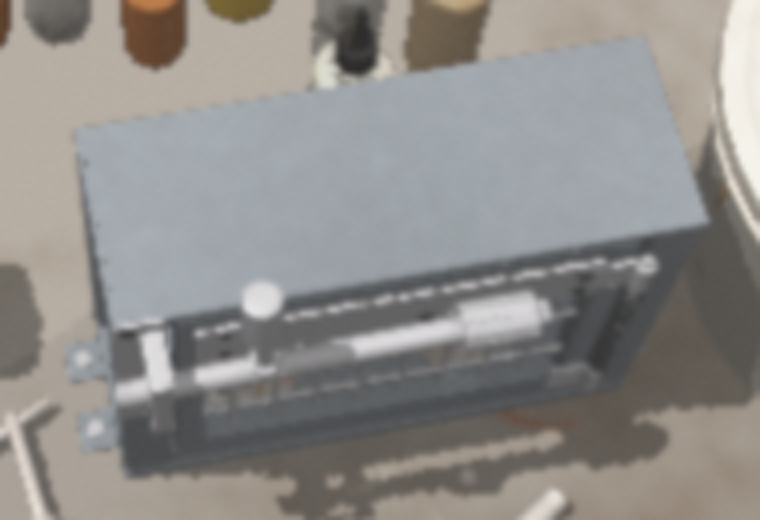

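```bash
python3 - <<'E'
from h import *
T=lambda x,y:("top",x/4-.375+265,y/4-.375+165)
S=lambda x,y:("side",x/4-.375+270,y/4-.375+190)
tc=[T(78,128),T(645,38),T(708,222),T(110,325)]
sc=[S(130,42),S(705,92),S(716,240),S(93,185)]
for a,b in zip(tc,sc): print(onz(*a,195).round(1),onz(*b,195).round(1),tri(a,b))
P=np.array([(onz(*a,195)+onz(*b,195))[:2]/2 for a,b in zip(tc,sc)])
# order: back-left, back-right, front-right, front-left in cage frame
L=np.array([[50,134],[50,-134],[-50,-134],[-50,134]],float)
c=P.mean(0);A=(P-c).T@L;th=np.arctan2(A[1,0]-A[0,1],A[0,0]+A[1,1])
R=np.array([[np.cos(th),-np.sin(th)],[np.sin(th),np.cos(th)]])
print('cage',c,th,'res',(P-c-L@R.T).round(1))
print('grip top',tri(T(263,298),S(223,153)),onz(*T(263,298),237),onz(*S(223,153),237))
for n,p in dict(grip=[-67,65],edge=[-54,106],hinge=[-54,-108],keeper=[-50,122]).items(): print(n,c+R@np.array(p))
E
```

```text
[461.2 419.  195. ] [458.9 415.7 195. ] (array([465.009554  , 419.76621469, 188.71700903]), np.float64(0.8084788245524892))
[552.6 171.1 195. ] [551.3 169.9 195. ] (array([554.69809137, 170.50395744, 192.05382467]), np.float64(0.3123864341912557))
[461.8 137.2 195. ] [462.6 138.2 195. ] (array([460.44958447, 137.8700212 , 197.20288761]), np.float64(0.36866467630781213))
[369. 387. 195.] [368.8 383.  195. ] (array([372.36097602, 386.76937698, 189.53019067]), np.float64(2.7179293477829343))
cage [460.75456266 277.65502997] 0.3571462015059835 res [[-0.7 -3.3]
 [-2.5  0.9]
 [ 1.4  3.1]
 [ 1.8 -0.7]]
grip top (array([373.15605765, 323.42491104, 236.42321948]), np.float64(0.26554884942704604)) [372.99167478 323.31091448 237.        ] [372.48587657 323.22618035 237.        ]
grip [375.25824829 315.13009141]
edge [373.10424699 358.08774822]
hinge [447.91906246 157.59150539]
keeper [371.25820925 374.47652928]
```

```bash
python3 - <<'E'
from h import *
d=np.load('top0.npy')
for u,v in [(513,195),(445,195),(580,200),(513,245),(513,145),(470,235),(390,60),(300,110),(560,85),(540,100),(330,112)]:
    print((u,v),d[v,u],dep('top',u,v,d[v,u]).round(0))
E
```

```text
(513, 195) 877.62744 [550.   1. 174.]
(445, 195) 877.62604 [528. 129. 172.]
(580, 200) 868.7932 [ 559. -126.  179.]
(513, 245) 829.97345 [444.   4. 178.]
(513, 145) 923.9532 [666.  -1. 175.]
(470, 235) 845.3075 [454.  79. 171.]
(390, 60) 827.7124 [700. 269. 315.]
(300, 110) 897.5112 [639. 422. 220.]
(560, 85) 933.3618 [800. -84. 220.]
(540, 100) 918.325 [753. -41. 218.]
(330, 112) 895.2816 [643. 365. 221.]
```

```bash
python3 -m jog '[0,25,0,-20,3, 0,48,0,-20,5.8, 0,48,0,-20,5.8, 0,48,0,-10,5.8, 0,48,0,0,5.8]'
```

```text
time: 0.6
tool_pos: [428.8, -423.9, 321.5]
tcp_rot: [-3.136, 0.003, -0.052]
contact_force: [0.2, -2.3, -0.0]
grip_width: 91.9
```

```bash
cat > plan.py <<'E'
import sys
from h import *
# plan.py x y z yaw(rad) nmaxstep : print suggested rows
g=[float(a) for a in sys.argv[1:5]];st=float(sys.argv[5]) if len(sys.argv)>5 else 48
o=get_obs();p=np.array(o['tool_pos']);yaw=o['tcp_rot'][2];print(p.round(1),np.round(o['tcp_rot'],3))
g=np.array(g);dy=(g[3]-yaw+np.pi)%(2*np.pi)-np.pi
n=int(max(np.ceil(np.linalg.norm(g[:3]-p)/st),np.ceil(abs(dy)/np.radians(8.5)),1))
D=(g[:3]-p)/n
for k in range(n):
    y=yaw+dy*k/n;print(k,[round(float(v),1) for v in (np.cos(y)*D[0]+np.sin(y)*D[1],np.sin(y)*D[0]-np.cos(y)*D[1],-D[2],-np.degrees(dy/n))])
E
python3 plan.py 430 0 320 1.35
```

```text
[ 428.8 -423.9  321.5] [-3.136e+00  3.000e-03 -5.200e-02]
0 [-2.1, -42.3, 0.1, -8.0]
1 [3.8, -42.2, 0.1, -8.0]
2 [9.7, -41.3, 0.1, -8.0]
3 [15.4, -39.5, 0.1, -8.0]
4 [20.8, -37.0, 0.1, -8.0]
5 [25.7, -33.7, 0.1, -8.0]
6 [30.2, -29.8, 0.1, -8.0]
7 [34.0, -25.3, 0.1, -8.0]
8 [37.2, -20.3, 0.1, -8.0]
9 [39.7, -14.9, 0.1, -8.0]
```

```bash
python3 -m jog '[0,-2,-43,0,-8.5, 0,4,-43,0,-8.5, 0,10,-42,0,-8.5, 0,17,-40,0,-8.5, 0,23,-37,0,-8.5]'; python3 plan.py 430 0 320 1.4
```

```text
time: 1.1
tool_pos: [435.6, -204.0, 312.3]
tcp_rot: [-3.121, -0.001, 0.695]
contact_force: [0.3, 0.4, -0.7]
grip_width: 91.9
[ 435.6 -204.   312.3] [-3.121e+00 -1.000e-03  6.950e-01]
0 [25.3, -32.1, -1.5, -8.1]
1 [29.5, -28.2, -1.5, -8.1]
2 [33.2, -23.8, -1.5, -8.1]
3 [36.2, -18.9, -1.5, -8.1]
4 [38.5, -13.6, -1.5, -8.1]
```

```bash
python3 -m jog '[0,25,-32,-2,-8.1, 0,30,-28,-2,-8.1, 0,33,-24,-2,-8.1, 0,36,-19,-2,-8.1, 0,38,-14,-2,-8.1]'; python3 plan.py 385 290 300 1.928
```

```text
time: 1.6
tool_pos: [424.1, 8.2, 324.6]
tcp_rot: [-3.123, -0.017, 1.432]
contact_force: [0.9, 1.2, 0.1]
grip_width: 91.9
[424.1   8.2 324.6] [-3.123 -0.017  1.432]
0 [45.6, -13.0, 4.1, -4.7]
1 [46.5, -9.1, 4.1, -4.7]
2 [47.1, -5.3, 4.1, -4.7]
3 [47.4, -1.4, 4.1, -4.7]
4 [47.3, 2.6, 4.1, -4.7]
5 [47.0, 6.5, 4.1, -4.7]
```

```bash
python3 -m jog '[0,45,-13,2,-4.7, 0,46,-9,2,-4.7, 0,47,-5,2,-4.7, 0,47,-1,2,-4.7, 0,47,2,2,-4.7]'; python3 plan.py 372.5 323 295 1.928 30; python3 - <<'E'
from h import *
im,d=capture('wrist');cv2.imwrite('pics/w1.png',im[:,:,::-1])
E
```

```text
time: 2.1
tool_pos: [386.9, 249.4, 319.1]
tcp_rot: [-3.132, -0.022, 1.859]
contact_force: [1.4, 0.3, -0.4]
grip_width: 91.9
[386.9 249.4 319.1] [-3.132 -0.022  1.859]
0 [24.9, 2.4, 8.0, -1.3]
1 [24.8, 2.9, 8.0, -1.3]
2 [24.8, 3.5, 8.0, -1.3]
```

View pics/w1.png

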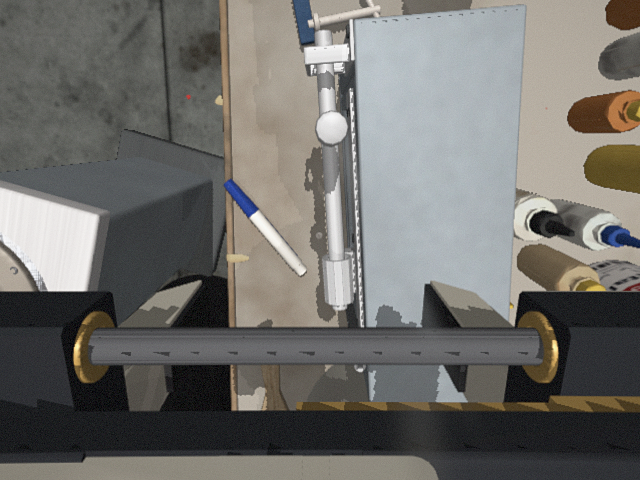

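The wrist view shows the grip's top at (331,128), the hoop at (328,58) and the barrel at (338,278). The roof's front edge runs from (354,20) to (362,370).

```bash
python3 - <<'E'
from h import *
print('grip',onz('wrist',331,128,237))
a=onz('wrist',354,22,195);b=onz('wrist',358,240,195);print(a,b,np.arctan2(-(a-b)[0],(a-b)[1]))
a=onz('wrist',525,6,195);b=onz('wrist',517,190,195);print(a,b,np.arctan2(-(a-b)[0],(a-b)[1]))
print('pivot barrel top',onz('wrist',338,278,175))
print(get_obs()['tool_pos'],get_obs()['tcp_rot'])
E
```

```text
grip [370.71999417 329.47431262 237.        ]
[366.3570326  391.14861825 195.        ] [410.43650048 267.79832153 195.        ] 0.34320935942691927
[457.34710531 427.00644984 195.        ] [496.81665376 329.12901325 195.        ] 0.38330910680374103
pivot barrel top [409.00737935 231.93432204 175.        ]
[384.8402865  255.51692562 318.762221  ] [-3.13129265 -0.02709013  1.86870837]
```

```bash
python3 plan.py 372.5 324 290 1.928 30;  python3 -m jog '[0,22,2,9,-1.3, 0,22,3,9,-1.3, 0,20,3,9,0, 0,0,0,0,0]'; python3 - <<'E'
from h import *
o=get_obs();print(o['tool_pos'],o['tcp_rot']);c=calibration('wrist')
im,d=capture('wrist');cv2.imwrite('pics/w2.png',im[:,:,::-1])
import pickle;pickle.dump(c,open('c2.pkl','wb'))
print(get_obs()['tool_pos'])
E
```

```text
[384.8 255.5 318.8] [-3.131 -0.027  1.869]
0 [23.0, 2.8, 9.6, -1.1]
1 [23.0, 3.2, 9.6, -1.1]
2 [22.9, 3.7, 9.6, -1.1]
time: 2.55
tool_pos: [368.6, 324.9, 291.1]
tcp_rot: [-3.13, -0.027, 1.924]
contact_force: [0.9, 0.1, 0.7]
grip_width: 92.1
[368.55513379 324.89900859 291.06920794] [-3.12982957 -0.02701688  1.92404152]
[369.02320355 323.99941604 291.63863023]
```

View pics/w2.png

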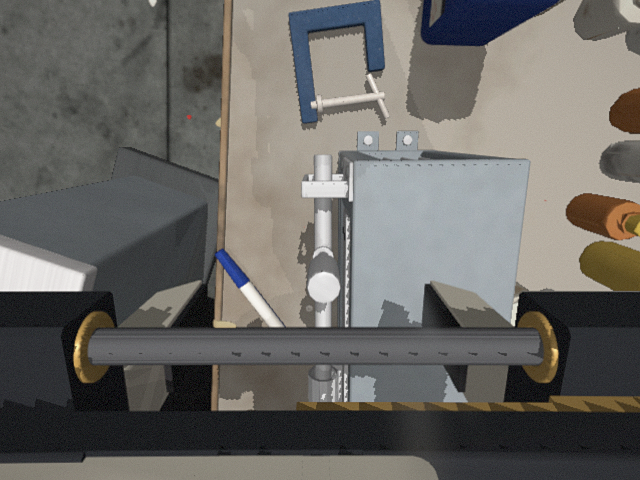

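```bash
python3 - <<'E'
from h import *
import pickle;c=pickle.load(open('c2.pkl','rb'))
def oz(u,v,z):
    o,d=ray('w',u,v,c);return o+d*(z-o[2])/d[2]
print('grip top',oz(323,287,237))
fl=oz(342,163,195);bl=oz(527,160,195);fl2=oz(346,280,195);print(fl,bl,np.linalg.norm(fl-bl),np.arctan2((bl-fl)[1],(bl-fl)[0]),np.arctan2(-(fl-fl2)[0],(fl-fl2)[1]))
print('hoop top mid',oz(325,187,190))
E
python3 plan.py 374 322 227 1.928 30
```

```text
grip top [373.30310584 323.94442947 237.        ]
[363.11286728 382.68437851 195.        ] [459.57310683 419.94687043 195.        ] 103.40730689118192 0.36863964112358055 0.40498094609639734
hoop top mid [359.13010703 366.13624924 190.        ]
[369.  324.  291.6] [-3.131 -0.026  1.924]
0 [-1.2, 1.3, 21.5, -0.1]
1 [-1.2, 1.3, 21.5, -0.1]
2 [-1.2, 1.3, 21.5, -0.1]
```

```bash
python3 -m jog '[0,-1,1.5,21,0, 0,-1,1.5,21,0, 0,-1.5,1.5,18,0, 0,0,0,0,0]'; python3 plan.py 373.5 323 228 1.928 30
```

```text
time: 3.0
tool_pos: [375.2, 320.5, 231.6]
tcp_rot: [-3.133, -0.025, 1.922]
contact_force: [0.2, -1.0, 0.3]
grip_width: 91.7
[375.2 320.5 231.6] [-3.133 -0.025  1.922]
0 [2.9, -0.7, 3.6, -0.3]
```

```bash
python3 -m jog '[0.3,2.5,-0.5,3,0, 0.6,0,0,0,0, 0.65,0,0,0,0, 0.65,0,0,0,0]'; python3 - <<'E'
from h import *
for n,(a,b,c,d) in dict(side=(150,290,250,430),top=(150,290,240,430)).items():
    im,dd=capture(n);cv2.imwrite(f'pics/{n}2.png',cv2.resize(im[a:b,c:d,::-1],None,fx=4,fy=4,interpolation=2))
im,dd=capture('wrist');cv2.imwrite('pics/w3.png',im[:,:,::-1])
print(get_obs()['tool_pos'])
E
```

```text
time: 3.4
tool_pos: [375.4, 322.0, 231.9]
tcp_rot: [-3.138, -0.026, 1.92]
contact_force: [0.3, 0.3, -0.2]
grip_width: 64.3
[375.27423872 322.04955799 231.56898757]
```

View pics/side2.png

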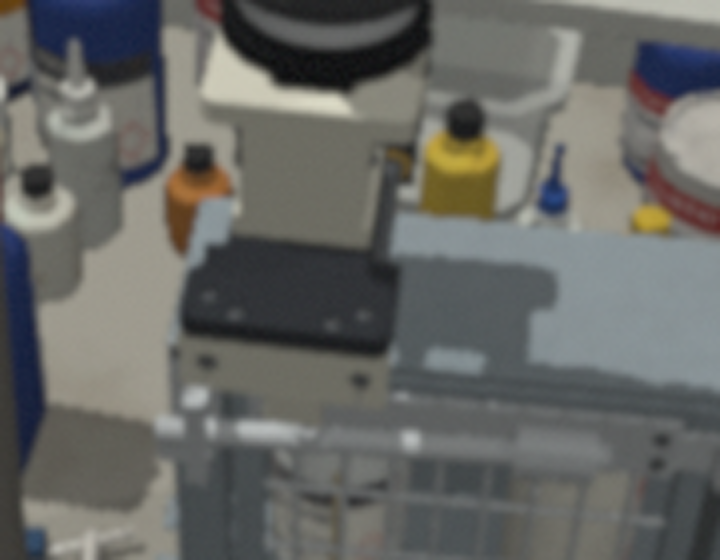

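View pics/w3.png

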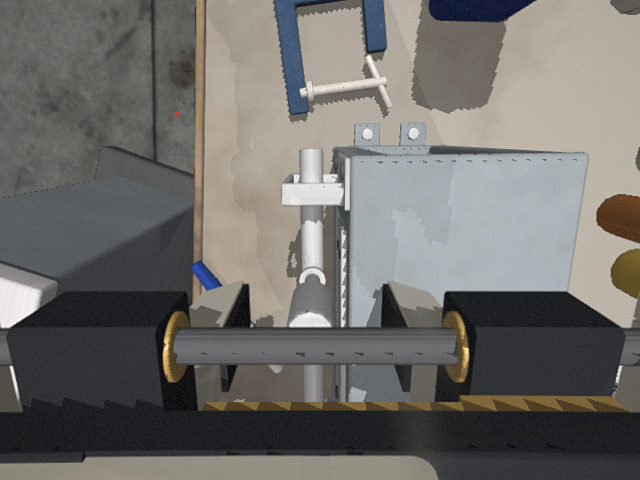

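```bash
python3 -m jog '[0.8,3,-1.5,4,0, 0.8,0,0,0,0, 0.8,0,0,0,0, 1,0,0,0,0, 1,0,0,0,0]'; python3 plan.py 373 323 228 1.928 30
```

```text
time: 4.05
tool_pos: [372.3, 324.8, 227.3]
tcp_rot: [-3.137, -0.026, 1.921]
contact_force: [-0.9, -0.4, 1.1]
grip_width: 17.5
[372.3 324.8 227.3] [-3.137 -0.026  1.921]
0 [-2.0, 0.0, -0.7, -0.4]
```

```bash
python3 -m jog '[1,0,0,0,0, 1,0,0,0,0, 1,-1,0,-3,0, 1,-2,0,-4,0, 1,0,0,0,0]'
```

```text
time: 4.55
tool_pos: [373.4, 321.7, 233.6]
tcp_rot: [-3.136, -0.026, 1.92]
contact_force: [1.3, 0.7, -4.8]
grip_width: 17.5
```

```bash
python3 -m jog '[1,-1,0,-3,0, 1,-1.5,0,-2.5,0, 1,0,0,0,0]';python3 - <<'E'
from h import *
for n,(a,b,c,d) in dict(side=(220,290,260,380)).items():
    im,dd=capture(n);cv2.imwrite(f'pics/{n}3.png',cv2.resize(im[a:b,c:d,::-1],None,fx=6,fy=6,interpolation=2))
o=get_obs();print(o['tool_pos'],o['contact_force'],o['moment'])
E
```

```text
time: 4.85
tool_pos: [374.4, 318.8, 238.9]
tcp_rot: [-3.135, -0.026, 1.92]
contact_force: [0.9, 0.4, -5.8]
grip_width: 17.1
[374.3744435  318.88273586 238.8016064 ] [ 0.91326647  0.79944802 -5.13460469] [ 0.51249218 -0.35155195 -0.01010811]
```

View pics/side3.png

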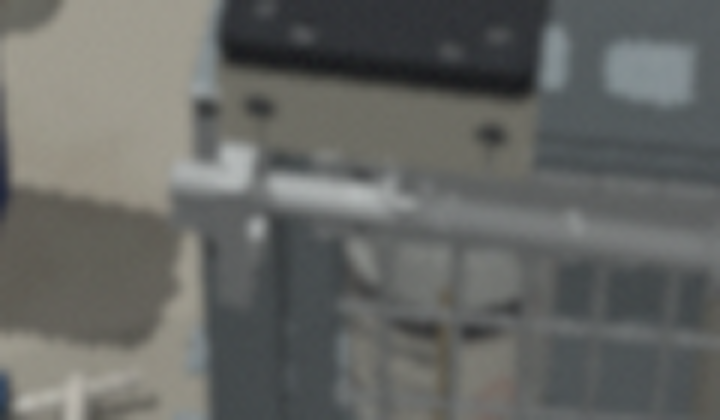

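```bash
python3 -m jog '[1,-4,0,0.6,0, 1,-4,0,0.4,0, 1,-4,0,0,0, 1,0,0,0,0]'
```

```text
time: 5.3
tool_pos: [378.8, 307.1, 237.8]
tcp_rot: [-3.136, -0.027, 1.92]
contact_force: [1.3, 0.4, -4.1]
grip_width: 17.4
```

```bash
python3 -m jog '[1,-4.5,0,0,0, 1,-4.5,0,0,0, 1,-4.5,0,0,0, 1,0,0,0,0]'
```

```text
time: 5.7
tool_pos: [383.8, 293.2, 237.2]
tcp_rot: [-3.136, -0.027, 1.92]
contact_force: [1.4, 0.8, -6.3]
grip_width: 17.3
```

```bash
python3 -m jog '[1,-4.5,0,0,0, 1,-4.5,0,0,0, 1,-3,0,0,0, 1,0,0,0,0]';python3 - <<'E'
from h import *
for n,(a,b,c,d) in dict(side=(220,320,260,400)).items():
    im,dd=capture(n);cv2.imwrite(f'pics/{n}4.png',cv2.resize(im[a:b,c:d,::-1],None,fx=5,fy=5,interpolation=2))
im,dd=capture('wrist');cv2.imwrite('pics/w4.png',im[:,:,::-1])
o=get_obs();print(o['tool_pos'],o['contact_force'],o['moment'])
E
```

```text
time: 6.1
tool_pos: [388.3, 280.9, 236.6]
tcp_rot: [-3.135, -0.027, 1.92]
contact_force: [1.0, 0.8, -5.7]
grip_width: 17.4
[388.21249835 280.98227421 236.500712  ] [ 2.13464074  0.19811434 -6.92798152] [ 0.34386575 -0.50275046 -0.01164625]
```

View pics/side4.png

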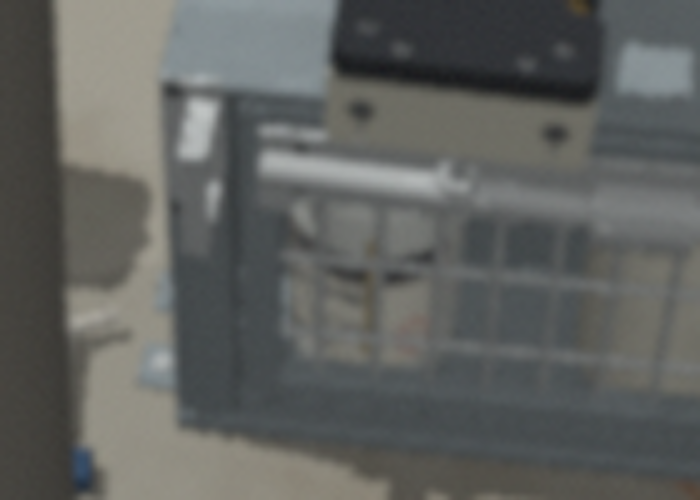

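View pics/w4.png

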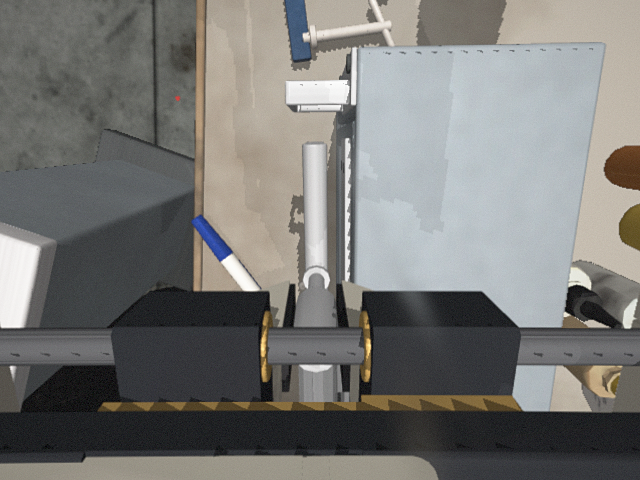

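The rod's nose is now well clear of the hoop, with the rod end at (314,145) and the hoop at (320,95) in the wrist view. Next I'll swing the gate along its arc and turn the tool with it.

```bash
python3 -m jog '[1,-0.7,-5.3,0,-2.2, 1,-1.4,-10.6,0,-4.5, 1,-1.4,-10.6,0,-4.5, 1,0,0,0,0]'; python3 - <<'E'
from h import *
o=get_obs();r=np.array(o['tool_pos'])[:2]-[447.9,157.6]
print(np.hypot(*r),np.arctan2(-r[0],r[1])-.357, 'initial',np.arctan2(59.7,123.4)-.357,o['tcp_rot'],o['contact_force'])
E
```

```text
time: 6.6
tool_pos: [365.1, 266.8, 236.3]
tcp_rot: [-3.14, -0.027, 2.122]
contact_force: [1.8, 1.0, -5.0]
grip_width: 17.2
137.06701086240523 0.29191816012362515 initial 0.09359777887573706 [-3.14046478 -0.02691696  2.12157069] [ 1.84716832  1.01839912 -5.04824097]
```

```bash
python3 -m jog '[1,-1.4,-10.6,0,-4.5, 1,-1.4,-10.6,0,-4.5, 1,-1.4,-10.6,0,-4.5, 1,-0.7,-5.3,0,-2.1, 1,0,0,0,0]'; python3 - <<'E'
from h import *
for n,(a,b,c,d) in dict(side=(200,330,260,450),top=(165,295,255,445)).items():
    im,dd=capture(n);cv2.imwrite(f'pics/{n}5.png',cv2.resize(im[a:b,c:d,::-1],None,fx=4,fy=4,interpolation=2))
im,dd=capture('wrist');cv2.imwrite('pics/w5.png',im[:,:,::-1])
o=get_obs();r=np.array(o['tool_pos'])[:2]-[447.9,157.6]
print(np.hypot(*r),np.arctan2(-r[0],r[1])-.357-.0936,o['tcp_rot'],o['contact_force'])
E
```

```text
time: 7.1
tool_pos: [339.1, 240.8, 236.3]
tcp_rot: [3.135, -0.026, 2.393]
contact_force: [1.0, 2.5, -6.5]
grip_width: 17.4
136.96075988764966 0.46315320464925025 [ 3.13484953 -0.02654805  2.39240265] [ 0.02574629  1.58878394 -5.59312425]
```

View pics/side5.png

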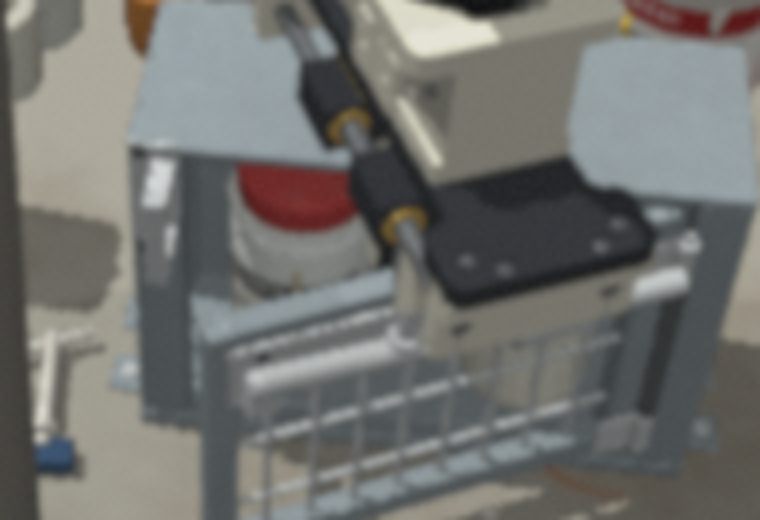

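View pics/top5.png

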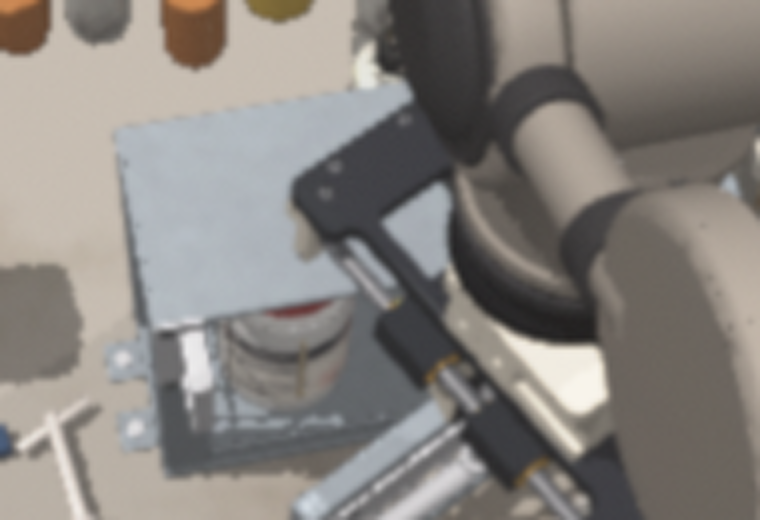

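View pics/w5.png

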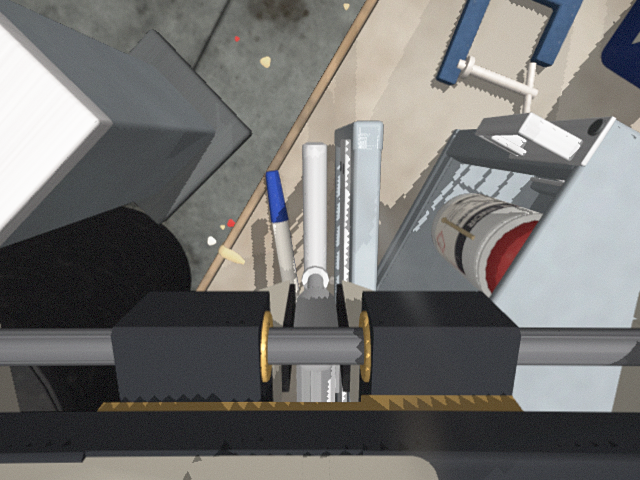

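The gate is ajar: in the wrist view its free-edge top is at about (368,122), and in the side view at about (210,325). Next I'll measure the opening.

```bash
python3 - <<'E'
from h import *
c=calibration('wrist')
def oz(u,v,z):
    o,d=ray('w',u,v,c);return o+d*(z-o[2])/d[2]
e=(oz(355,123,186)+oz(382,123,186))/2
h=np.array([447.9,157.6]);r=e[:2]-h
print(e,np.hypot(*r),np.arctan2(-r[0],r[1])-.357, np.hypot(*(e[:2]-[373.1,358.1])))
a=oz(381,140,186);b=oz(375,280,186);print('edge dir',np.arctan2(-(a-b)[0],(a-b)[1])-.357)
s1=("side",260+(198-.5)/4,200+(318)/4);s2=("side",260+(238-.5)/4,200+338/4)
print(onz(*s1,186),onz(*s2,186))
o=get_obs();r=np.array(o['tool_pos'])[:2]-h;print(np.arctan2(-r[0],r[1])-.4506)
E
```

```text
[300.84613156 310.90399009 186.        ] 212.4310561105519 0.4075922494167432 86.30228765816544
edge dir 0.46129725158708534
[303.35146048 315.09509475 186.        ] [301.74048983 296.36513855 186.        ]
0.46315320464925025
```

```bash
python3 -m jog '[1,-0.2,-1.6,0,-0.6, 1,0,0,0,0, 1,0,0,0,0, 1,0,0,0,0]'; python3 - <<'E'
from h import *
c=calibration('wrist');im,dd=capture('wrist');cv2.imwrite('pics/w6.png',im[:,:,::-1])
im,dd=capture('side');cv2.imwrite('pics/side6.png',im[:,:,::-1])
def oz(u,v,z):
    o,d=ray('w',u,v,c);return o+d*(z-o[2])/d[2]
o=get_obs();r=np.array(o['tool_pos'])[:2]-[447.9,157.6]
print(np.arctan2(-r[0],r[1])-.4506,np.hypot(*r),o['tcp_rot'],o['contact_force'],o['grip_width'])
E
```

```text
time: 7.65
tool_pos: [338.8, 240.5, 236.2]
tcp_rot: [3.135, -0.027, 2.401]
contact_force: [1.0, 1.3, -4.3]
grip_width: 17.5
0.4706497975794789 137.00887471876467 [ 3.13501396 -0.02694757  2.40143774] [ 0.09102469  1.31066513 -4.91731405] 17.503413983554093
```

View pics/w6.png

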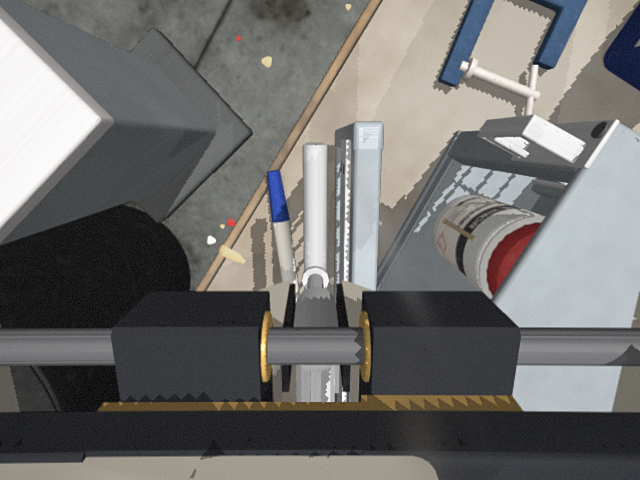

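View pics/side6.png

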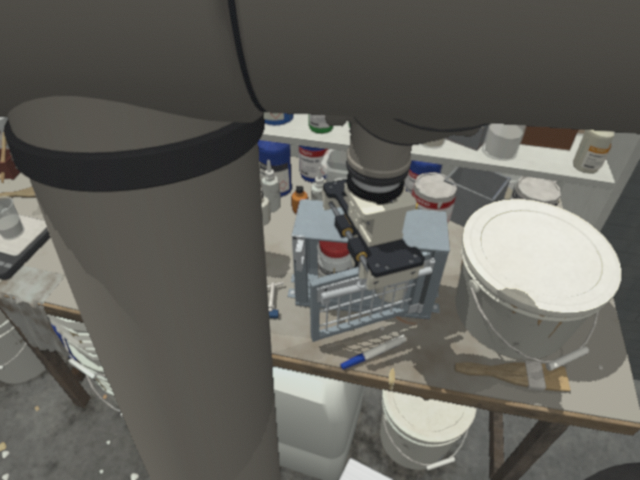

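The picture is steady: the gate's free edge is at (368,122) in the wrist view, and the marker is where it was in the side view (345,363 to 405,340). The gate angle comes out at 0.471 rad.

```bash
python3 -c "
from plant import *
print(close_job())"
```

```text
the job is handed in; nothing more can be done
None
```

The bolt is out of the keeper and the gate is held about 10 cm open, with the gripper still closed on the bolt's grip. I handed the job in at about 7.8 s on the robot's clock.

**What I did:** I took the grip from above and lifted it about 11 mm, which raised the nose over the lip. I then drew the bolt about 40 mm toward the hinge. The wrist force readings stayed under about 7 N, and the pictures showed the nose clear of the hoop. After that I swung the gate along its arc, turning the tool with it.

**Last checks:**
- **Gate angle:** The tool's position gives 0.471 rad, which is about 100 mm at the free edge. An earlier reading of the gate rail's direction in the wrist camera gave 0.461 rad when the tool's position gave 0.463.
- **Grip:** The opening was steady at 17.5 mm on the 18 mm grip, with a final wrist force of about 5 N.
- **Other objects:** The marker and bottle_hard look untouched. The arm hid much of the rest from the side camera, so I did not check every item.

**One disagreement:** The free edge's position in the camera images, taken from the nominal hinge point, gave only 0.41 to 0.42 rad, or about 86 to 88 mm. I think this is because the rail sits about 12 mm behind the hinge axis line. I trusted the rail direction and the tool's arc instead, but did not measure that offset separately.

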